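# Measure a rack levelling foot with the sprung slide gauge

### The arm

A 6-joint arm with a two-finger parallel gripper is mounted at the origin on the work surface. World frame = base frame: x ahead of the robot, y to its left, z up, the work surface at z = 0. Lengths are in mm, angles in rad, forces in N, time in s.
With the tool pointing down it reaches from about 275 to 825 mm from the base axis. Payload 4.9 kg.
Tool frame: the origin (TCP) lies at the very end of the fingers, on their centre line; the grasp point (between the pads) lies 19 mm behind it; z points along the fingers, y is the line along which they close (so a half turn about z gives the same grasp; the last joint's range is limited). The gripper opens to 85 mm and grips with 20 to 120 N. Pads are 22 mm wide; open, the fingers measure 114 mm over their backs; the gripper's body (76 mm by 85 mm) begins 54 mm behind the grasp point. The pads swing forward as they close: fully open they stand 13 mm farther back than shut.
Start: joints at [1.063, 0.326, -0.193, 1.052, 0, 1.437], TCP at [200.831, 512.04, 231.281] pointing down, gripper open.
Joint ranges: [-2.65, 2.65], [-0.97, 1.79], [-1.3, 1.35], [-1.93, 2.1], [-1.47, 1.37], [-3.14, 3.14]. Speed limits (rad/s): [2.57, 2.57, 3.14, 3.14, 3.14, 3.14].

### API

Orientations are given as [roll, pitch, yaw] about the fixed x, y, z axes, in that order (R = Rz(yaw) Ry(pitch) Rx(roll)).
In Python, from bench import bot, solve_ik, imaging gives the robot as it stands. Calls block until the motion is done:
- bot.move_ptp(position, orientation): joint-space move of the TCP to a pose.
- bot.movel(position, rot=None, max_speed=150, threshold=None): straight line of the TCP; rot=None keeps the orientation; max_speed is the mean speed in mm/s. With threshold (N) it stops when the force on the tool has changed by that much, and returns True; else False.
- bot.move_j(angles): joint-space move.
- bot.grip(opening, effort=None): opening from 0.0 (shut) to 1.0 (fully open); effort is the grip in N (None keeps the last); returns when the fingers have stopped.
- bot.dwell(seconds).
- solve_ik(position, orientation): joint angles nearest the present ones, or None.
- bot.get_state(): the state.
- imaging.capture(name): name is "side" or "top" or "wrist"; returns the picture (420x560x3 uint8, blue, green, red); there is no depth.
- imaging.camera_model(name): a dict with "K" (3x3 intrinsics, pixels), "position" and "rotation" of the camera in the world. Camera axes: x right, y up, looking along -z (the intrinsics and any distortion apply to the point x, -y, -z); pixel columns grow to the right and rows downward; lengths in mm; the calibration is good to about 2 mm. A picture is of the moment at which its call begins: read the wrist's pose just before it. camera_model takes no time and is no camera call; for the wrist camera it gives the pose at the moment of the call.
A pose or a line that the arm cannot do raises bot.IKError and nothing moves.
- bot.sign_off(): hands the job in; it is judged then, once.
The state is a dict: "t": time; "qpos": joint angles; "joint_velocities": joint speeds; "effort": joint torques, N m; "tcp_pos": TCP position; "orientation": TCP orientation; "contact_force": force on the tool from outside, world axes, zero at the start; "wrist_torque": the same for the moment, N m; "opening": opening from 0.0 (shut) to 1.0 (fully open); "gripper_force": force on a finger pad.
Only numpy, scipy, OpenCV 4.12 (cv2) and the standard library are available. Lean on these libraries where they do the work, as an engineer would, in place of code of your own. Each camera call takes 0.05 s, during which the arm holds its last target. There are 200 camera calls.

### The job

Slide the black levelling foot across the table, upright, until it is fully home in the gauge's blue vee. Then push the gauge's slide gently down until its sprung foot bears on the orange top of the levelling foot and the red pointers stand in the green band, never driving the sprung foot to the end of its travel, and leave the slide standing there. Leave the bottles, mug, wrench and tape measure where they are.

Things in the scene. Friction and masses are not known exactly. Their poses are not given: they have to be found in the camera images.
- level_foot: Black round levelling foot of a rack, loose, 0.5 to 0.8 kg. Base disc 120 mm across, upright side 22 mm high; above it a cone to 34 mm across at height 45, then an 18 mm steel spindle with a flat orange cap, 40 mm across, 9 thick. Spindle screwed out by an untold amount: cap top 75 to 105 mm above the table; it does not yield. Origin: centre of the underside, z up.
- gauge: Fixed frame of the gauge: blue vee stop, 22 mm high, on the table, behind it a steel column 28 mm across, 274 high, at +x 120 mm. Origin: on the table straight below the sprung foot. The vee opens to the frame's -x; its faces lie 45 degrees either side of the x axis, 85 mm long, 60 mm from the origin. So the levelling foot must be pushed along +x. z up.
- vee_seat (a point): Same point as the gauge's origin: where the centre of the levelling foot's underside lies when its base touches both vee faces. The gauge's arm overhangs this place to 20 mm in front of it (the gauge's -x): a gripper pushing the levelling foot home has to stay outside that or lean back.
- gauge_pad (a point): Centre of the top of the black press pad (36 mm across, 10 thick) on the end of the gauge's arm, straight above the sprung foot, moving with the slide. The aluminium arm under it, 36 mm wide and 34 deep, runs back to the grey sleeve on the column. The pad's top is 74 mm above the face of the unpressed sprung foot.
- gauge_slide (a joint): The slide (sleeve, arm, pad, sprung foot) on the column, m: 0 at the top, growing downwards to 0.105. Pad top is 0.224 minus this above the table, the free foot's face 0.150 minus this. Friction of 9 N holds it where left, against its 2.9 N weight and the foot's spring. Pushing it down takes about 6 N until the foot touches something (plus 30 N per m/s), up about 12 N.
- gauge_foot (a joint): How far the sprung foot (steel face 26 mm across, under the arm's end) is pushed up into the arm, m: 0 free, 0.020 end of travel. Its spring starts at 1 N and adds 0.5 N per mm. Red pointers on both sides of the arm rise with it: their tips are in the green band from 0.006 to 0.014, below it when less, in the red field when more.
- bottle_a: Brown glass bottle, 62 mm in diameter, 220 mm high: leave alone. Origin: centre of the underside.
- bottle_b: A second such bottle: leave alone.
- mug: Blue mug, 80 mm in diameter, 90 mm high: leave alone.
- wrench: Steel wrench, 180 mm long, lying flat: leave alone.
- tape_measure: Yellow tape measure, 70 by 70 by 38 mm: leave alone.
Things that resemble listed ones, but are neither listed nor needed, are in the scene too. What is shaped like the level_foot but pink or yellow is not meant.

How it is judged (in metres and radians):
On the way, in this order (a step that is already met when the one before it is completed fails the run):
1. the levelling foot stands home in the vee, its centre within 5 mm of the seat, the sprung foot still free above it (horizontal distance between level_foot and vee_seat below 0.005 m and angle between level_foot's own z axis and vertical below 0.05 rad and value of joint gauge_foot below 0.002 m), for 0.2 s.
2. the sprung foot is pushed in 5 to 15 mm by the levelling foot (value of joint gauge_foot between 0.005 and 0.015 m and horizontal distance between level_foot and vee_seat below 0.005 m), for 0.3 s.
At the end, for the whole second after the job is handed in: The levelling foot stands upright in the vee, its centre within 5 mm of the seat; the slide is down and at rest with the sprung foot on the orange cap, pushed in 5 to 15 mm (pointers in the green band, 1 mm grace either side) (all of step 2 and angle between level_foot's own z axis and vertical below 0.05 rad and value of joint gauge_slide above 0.035 m and velocity of joint gauge_slide between -0.002 and 0.002 m/s and linear speed of level_foot below 0.01 m/s); the robot touches nothing.
It fails at once if the sprung foot was driven to the end of its travel (pushed in more than 18 mm) (value of joint gauge_foot above 0.018 m).
It fails at once if the levelling foot was tipped more than 0.35 rad (angle between level_foot's own z axis and vertical above 0.35 rad).
It fails at once if a bystander was moved more than 25 mm (distance of any of bottle_a, bottle_b, mug, wrench, tape_measure from where it was at the start of the episode above 0.025 m).
It also fails if it takes over 64 s, if anything falls off the work surface, if the arm or the gripper's body presses on something with over 40 N, if the wrist force passes 120 N, or if a joint passes its speed limit or range.

## Working session

There is one attempt and no reset: what is moved stays moved. The work goes in short steps, each a Python script; the robot and the scene stay as the last script left them, time stands still between calls to the robot, and variables do not carry over. Pictures are saved under pics/ and viewed, at most 10 in all, crops included, and the job is handed in when it is done.

```bash
ls; mkdir -p pics; python3 - <<'E'
from bench import bot, imaging
import cv2
for n in ("side","top"):
    cv2.imwrite(f"pics/{n}0.png",imaging.capture(n)); m=imaging.camera_model(n); print(n,m)
print(bot.get_state())
E
```

```text
pics
side {'K': array([[455.79745029,   0.        , 278.88305026],
       [  0.        , 455.79745029, 205.90400062],
       [  0.        ,   0.        ,   1.        ]]), 'position': array([ -20.38286417, -876.83181161,  754.24529672]), 'rotation': array([ 1.0312089 ,  0.0208834 , -0.54132223])}
top {'K': array([[513.43702285,   0.        , 272.56483518],
       [  0.        , 513.43702285, 210.22653624],
       [  0.        ,   0.        ,   1.        ]]), 'position': array([ 220.41722283,  -21.61863942, 1544.69931399]), 'rotation': array([ 0.19577815, -0.02004419, -1.57941604])}
{'t': 0.1, 'qpos': array([ 1.06281023e+00,  3.26867880e-01, -1.93482344e-01,  1.05201298e+00,
        1.94382868e-06,  1.43658083e+00]), 'joint_velocities': array([ 0.00170471, -0.00011428,  0.00230126, -0.00196053,  0.00029781,
        0.00162282]), 'effort': array([-3.07515111e-04, -4.44239330e+01,  2.63038427e+01,  7.86243821e-03,
       -1.91447839e-04,  5.12313733e-06]), 'tcp_pos': array([200.55949026, 511.56471237, 230.58175649]), 'orientation': array([-3.14004012e+00, -2.11595147e-04,  2.76782190e+00]), 'contact_force': array([-0.11400185, -0.26410448,  0.29506881]), 'wrist_torque': array([ 0.01000314, -0.01469136,  0.03675818]), 'gripper_force': 0.0, 'opening': 1.004691870230241}
```

View pics/top0.png

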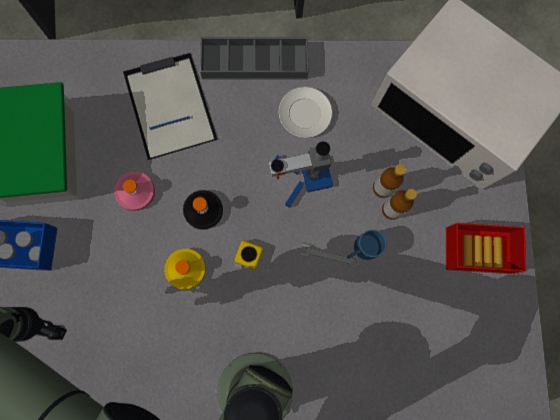

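View pics/side0.png

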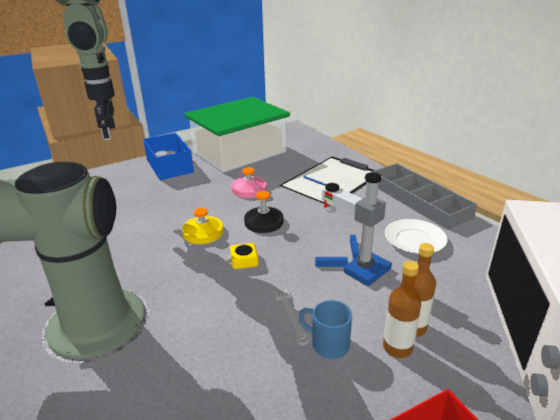

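Top view: the black foot is at (203,209) with its cap at (200,204). The gauge pad is at (277,166), the column top at (323,148) and the vee faces run around (294,194) to (318,178). In the side view the cap is at (263,196), the pad at (332,188) and the column top at (373,177).

```bash
cat > h.py <<'E'
import numpy as np, cv2
from bench import bot, solve_ik, imaging
from scipy.spatial.transform import Rotation as R
def cam(n):
    m=imaging.camera_model(n); return np.array(m["K"]),np.array(m["position"]),R.from_euler("xyz",m["rotation"]).as_matrix()
def ray(c,uv):
    K,p,Q=c; v=np.linalg.inv(K)@[uv[0],uv[1],1]; return p,Q@(v*[1,-1,-1])
def onplane(c,uv,z):
    p,d=ray(c,uv); return p+d*(z-p[2])/d[2]
def tri(c1,u1,c2,u2):
    p,d=ray(c1,u1);q,e=ray(c2,u2)
    s=np.linalg.lstsq(np.c_[d,-e],q-p,rcond=None)[0]; a,b=p+s[0]*d,q+s[1]*e
    return (a+b)/2,np.linalg.norm(a-b)
def proj(c,X):
    K,p,Q=c; v=(Q.T@(np.array(X)-p))*[1,-1,-1]; v=K@v; return v[:2]/v[2]
def blob(mask,near,r=None):
    n,l,s,c=cv2.connectedComponentsWithStats(mask.astype(np.uint8))
    k=[i for i in range(1,n) if s[i,4]>15]
    i=min(k,key=lambda i:np.hypot(*(c[i]-near))); return c[i],s[i]
E
python3 - <<'E'
from h import *
T,S=cam("top"),cam("side"); it,is_=[cv2.imread(f"pics/{n}0.png") for n in("top","side")]
hsv=lambda i:cv2.cvtColor(i,cv2.COLOR_BGR2HSV)
og=lambda i:cv2.inRange(hsv(i),(4,160,130),(16,255,255))>0
bk=lambda i:i.max(2)<45
for nm,f,a,b in(("cap",og,(200,204),(263,196)),("pad",bk,(277,166),(332,188)),("coltop",bk,(323,148),(373,177)),("base",bk,(203,209),(263,220))):
    u,s1=blob(f(it),a);v,s2=blob(f(is_),b); print(nm,u,s1,v,s2,*tri(T,u,S,v))
    for z in(22,75,90,105,224,274): print(z,onplane(T,u,z).round(1)[:2],onplane(S,v,z).round(1)[:2])
bl=cv2.inRange(hsv(it),(100,150,50),(120,255,255)); 
n,l,s,c=cv2.connectedComponentsWithStats(bl)
for i in range(1,n):
    if s[i,4]>40: print("blue",s[i],c[i],cv2.minAreaRect(np.argwhere(l==i)[:,::-1].astype(np.float32)))
cv2.imwrite("pics/crop.png",np.hstack([cv2.resize(it[130:230,180:345],None,fx=2.4,fy=2.4,interpolation=2),cv2.resize(is_[170:290,240:400],None,fx=2.4,fy=2.4,interpolation=2)[:240]]))
E
```

```text
cap [199.09352518 203.58992806] [193 198  13  13 139] [262.25263158 195.11578947] [256 191  13   9  95] [528.81490386 158.61547776  91.63074677] 0.1496947285601353
22 [543.7 167.2] [586.4 267.4]
75 [532.4 160.7] [542.5 184.6]
90 [529.2 158.8] [530.1 161.2]
105 [526.  156.9] [517.7 137.7]
224 [500.8 142.2] [419.  -48.2]
274 [490.2 136. ] [ 377.6 -126.4]
pad [277.14529915 165.18803419] [271 160  13  12 117] [331.94871795 187.03846154] [326 184  13   7  78] [612.76097112 -64.42199411 195.37832331] 0.5304935234636324
22 [663.4 -70.1] [808.8 187.6]
75 [648.  -68.4] [748.8 110.6]
90 [643.7 -67.9] [731.8  88.8]
105 [639.3 -67.4] [714.8  67. ]
224 [604.7 -63.6] [ 580. -106.]
274 [590.1 -62. ] [ 523.4 -178.7]
coltop [322.65625 148.425  ] [316 142  14  14 160] [372.93442623 177.37704918] [366 173  15  10 122] [ 637.88626341 -181.76044321  266.3917907 ] 1.2306266264230048
22 [ 717. -212.] [968.8 166.4]
75 [ 699.8 -205.3] [897.2  90.9]
90 [ 694.9 -203.5] [876.9  69.5]
105 [ 690.  -201.6] [856.7  48.1]
224 [ 651.2 -186.7] [ 695.9 -121.4]
274 [ 634.9 -180.5] [ 628.4 -192.6]
base [203.49045226 210.
[... 237 characters left out ...]
 [506.5 144.1] [456.9  14.7]
224 [482.8 130.4] [ 369.4 -148.7]
274 [472.9 124.6] [ 332.7 -217.4]
blue [150 117  39  12  57] [168.31578947 122.63157895] ((169.0, 122.5), (1.5109663009643555, 39.55984115600586), 74.05460357666016)
blue [303 169  30  22 381] [318.11811024 180.58530184] ((317.3587951660156, 177.8647003173828), (21.584585189819336, 25.923192977905273), 77.47119140625)
blue [286 182  17  24 128] [294.0625   193.609375] ((294.1153564453125, 193.57693481445312), (4.714951515197754, 26.902956008911133), 33.690067291259766)
blue [   0  220   57   50 1830] [ 29.52459016 244.02459016] ((26.834630966186523, 244.6459197998047), (56.639488220214844, 46.721336364746094), 3.5763344764709473)
```

View pics/crop.png

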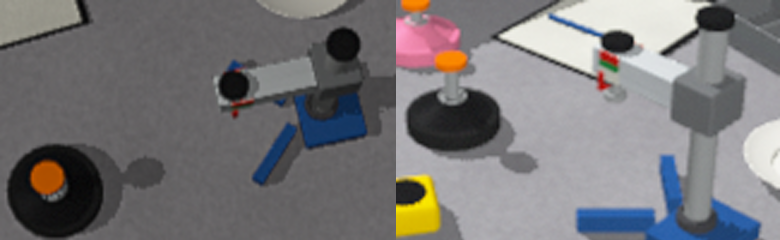

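```bash
cat >> h.py <<'E'
FOOT=np.array([529,158.7]); SEAT=np.array([612.8,-64.4])
def ori(d,a,s):   # tool leaning back by a from pushing direction d; s=+-1 half turn
    d=np.r_[np.array(d)/np.linalg.norm(d),0]; up=np.array([0,0,1.])
    z=-np.cos(a)*up+np.sin(a)*d; y=s*np.cross(up,d); 
    return R.from_matrix(np.c_[np.cross(y,z),y,z]).as_euler("xyz")
E
python3 - <<'E'
from h import *
d=SEAT-FOOT; d/=np.linalg.norm(d); g=np.array([23.7,-116.7]); g/=np.linalg.norm(g)
for s in(1,-1):
  for a in(0,.25,.35,.45):
    print(s,a,[None if (q:=solve_ik([*p,z],ori(d,a,s))) is None else np.round(q,2).tolist() for p,z in((FOOT-105*d,120),(FOOT-105*d,8),(SEAT-64*d,8))])
o=ori(d,0,1); o=o if solve_ik([*FOOT,140],o) is not None else ori(d,0,-1)
bot.grip(0.0,40)
bot.move_ptp([*FOOT,140],o); bot.movel([*FOOT,110],max_speed=60)
st=bot.get_state(); print(st["contact_force"],st["tcp_pos"],st["opening"])
print(bot.movel([*FOOT,70],max_speed=15,threshold=3)); st=bot.get_state(); print(st["tcp_pos"],st["contact_force"],st["t"])
bot.movel([*FOOT,140],max_speed=100)
E
```

```text
1 0 [[0.35, 0.43, -0.34, 0.8, 0.0, 1.56], [0.35, 0.58, -0.44, 0.55, 0.0, 1.56], [-0.13, 0.63, -0.34, 0.6, 0.0, 1.08]]
1 0.25 [[0.48, 0.47, -0.3, 0.83, -0.25, 1.7], [0.48, 0.62, -0.39, 0.59, -0.25, 1.7], [-0.01, 0.6, -0.44, 0.44, -0.23, 1.19]]
1 0.35 [[0.53, 0.5, -0.28, 0.85, -0.34, 1.76], [0.53, 0.65, -0.37, 0.62, -0.34, 1.76], [0.03, 0.6, -0.47, 0.38, -0.33, 1.23]]
1 0.45 [[0.58, 0.54, -0.25, 0.89, -0.44, 1.82], [0.58, 0.69, -0.33, 0.66, -0.44, 1.82], [0.08, 0.61, -0.49, 0.33, -0.43, 1.27]]
-1 0 [[0.35, 0.43, -0.34, 0.8, 0.0, -1.58], [0.35, 0.58, -0.44, 0.55, 0.0, -1.58], [-0.13, 0.63, -0.34, 0.6, 0.0, -2.06]]
-1 0.25 [[0.48, 0.47, -0.3, 0.83, -0.25, -1.44], [0.48, 0.62, -0.39, 0.59, -0.25, -1.44], [-0.01, 0.6, -0.44, 0.44, -0.23, -1.95]]
-1 0.35 [[0.53, 0.5, -0.28, 0.85, -0.34, -1.39], [0.53, 0.65, -0.37, 0.62, -0.34, -1.39], [0.03, 0.6, -0.47, 0.38, -0.33, -1.91]]
-1 0.45 [[0.58, 0.54, -0.25, 0.89, -0.44, -1.33], [0.58, 0.69, -0.33, 0.66, -0.44, -1.33], [0.08, 0.61, -0.49, 0.33, -0.43, -1.88]]
[-0.05722376  0.49948164 -0.30850297] [528.8815052  158.67888602 109.75387468] 0.00016617981182349563
True
[528.97745333 158.68842327  98.42118508] [0.35324184 0.45051818 5.08386421] 4.4167
```

```bash
python3 - <<'E'
from h import *
d=SEAT-FOOT; d/=np.linalg.norm(d); o=ori(d,.35,1)
bot.move_ptp([*(FOOT-110*d),150],o); bot.grip(0.6)
bot.movel([*(FOOT-110*d),6],max_speed=120)
st=bot.get_state(); print(st["tcp_pos"],st["contact_force"],st["opening"])
print(bot.movel([*(SEAT-90*d),6],max_speed=60,threshold=20))
st=bot.get_state(); print(st["tcp_pos"],st["contact_force"],st["t"])
it,is_=imaging.capture("top"),imaging.capture("side")
cv2.imwrite("pics/t1.png",it); cv2.imwrite("pics/s1.png",is_)
cv2.imwrite("pics/c1.png",np.hstack([cv2.resize(it[110:230,200:360],None,fx=2.4,fy=2.4),cv2.resize(is_[170:290,260:420],None,fx=2.4,fy=2.4)]))
E
```

```text
[490.92167536 262.01431688   6.73543224] [ 0.04917927 -0.5624634   0.66957817] 0.6011516841532725
False
[581.14332057  19.91794491   6.00029247] [-1.25978321  2.19739444  0.44030105] 11.8833
```

View pics/c1.png

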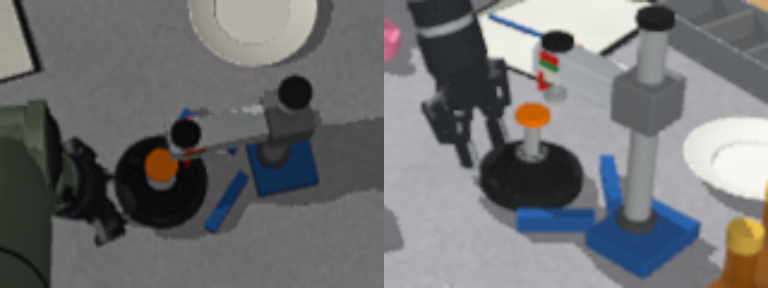

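The foot is upright ahead of the fingers, with its cap at crop (161,165) in the top half and about 25 mm short of the seat. Next I push it home until the force rises.

```bash
python3 - <<'E'
from h import *
d=SEAT-FOOT; d/=np.linalg.norm(d)
print(bot.movel([*(SEAT-45*d),6],max_speed=15,threshold=12))
st=bot.get_state(); print(st["tcp_pos"],(st["tcp_pos"][:2]-SEAT)@d,st["contact_force"],st["t"])
bot.dwell(.3)
it,is_=imaging.capture("top"),imaging.capture("side")
st=bot.get_state(); print(st["contact_force"])
cv2.imwrite("pics/t2.png",it); cv2.imwrite("pics/s2.png",is_)
cv2.imwrite("pics/c2.png",np.hstack([cv2.resize(it[110:230,200:360],None,fx=2.4,fy=2.4),cv2.resize(is_[170:290,260:420],None,fx=2.4,fy=2.4)]))
T,S=cam("top"),cam("side")
hsv=lambda i:cv2.cvtColor(i,cv2.COLOR_BGR2HSV)
og=lambda i:cv2.inRange(hsv(i),(4,160,130),(16,255,255))>0
for i,j in(((265,178)),):pass
u,s1=blob(og(it),(270,175));v,s2=blob(og(is_),(333,210))
print(u,s1,v,s2,tri(T,u,S,v)); print(onplane(S,v,94),onplane(T,u,96))
E
```

```text
True
[590.86977902  -6.65033017   5.16025884] -61.773045148910406 [-1.28050129  3.69073195  2.94041707] 13.8917
[0.86817937 1.57828816 1.25497257]
[275.58064516 178.19354839] [270 175  13   6  31] [330.46846847 221.03603604] [324 217  14   9 111] (array([607.17639549, -64.80296307,  93.10643373]), np.float64(8.307755665721212))
[610.79960118 -66.63566424  94.        ] [602.6190684  -62.74481994  96.        ]
```

View pics/c2.png

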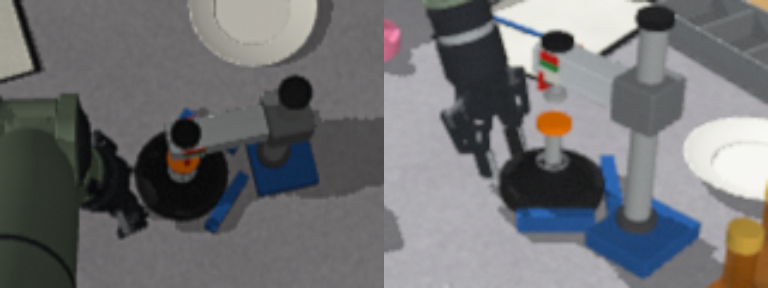

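It looks home: the cap at crop (554,123) is right below the sprung foot at (553,95). The force reading has relaxed, so I'll press once more to confirm.

```bash
python3 - <<'E'
from h import *
d=SEAT-FOOT; d/=np.linalg.norm(d); g=np.array([23.7,-116.7]);g/=np.linalg.norm(g)
for k in range(2):
    p=bot.get_state()["tcp_pos"]
    r=bot.movel([*(p[:2]+8*g),6],max_speed=10,threshold=15)
    st=bot.get_state(); print(r,st["tcp_pos"],(st["tcp_pos"][:2]-SEAT)@d,st["contact_force"],st["t"])
bot.dwell(.2)
S=cam("side"); is_=imaging.capture("side"); cv2.imwrite("pics/s3.png",is_)
og=cv2.inRange(cv2.cvtColor(is_,cv2.COLOR_BGR2HSV),(4,160,130),(16,255,255))>0
v,s=blob(og,(331,221)); print(v,s,onplane(S,v,94))
print("expected cap if seated",proj(S,[*SEAT,94]))
E
```

```text
True [589.99520838  -6.90176817   4.0773948 ] -61.84518872809787 [-1.31146578  3.66561608  1.58246764] 14.8917
True [589.94364894  -6.91605604   3.94896526] -61.84994310225675 [-0.27624464  3.43078997  3.20043541] 15.475
[330.42982456 221.15789474] [324 217  14  10 114] [610.35713313 -67.06085407  94.        ]
expected cap if seated [330.57232706 220.43291738]
```

Home is confirmed: the second press didn't move it. Now I back off and press the slide.

```bash
python3 - <<'E'
from h import *
d=SEAT-FOOT; d/=np.linalg.norm(d); P=np.array([612,-64.4])
p=bot.get_state()["tcp_pos"][:2]
bot.movel([*(p-70*d),12],max_speed=100); bot.movel([*(p-90*d),250],max_speed=200)
bot.grip(0.0)
bot.move_ptp([*P,250],ori(d,0,1)); bot.movel([*P,215],max_speed=80)
f=lambda: (lambda s:(s["tcp_pos"].round(2).tolist(),s["contact_force"].round(2).tolist(),s["t"]))(bot.get_state())
print(f()); print(bot.movel([*P,185],max_speed=15,threshold=3),f())
for z in(180,174,170):
    print(bot.movel([*P,z],max_speed=12),f())
i=imaging.capture("side"); cv2.imwrite("pics/c4.png",cv2.resize(i[170:270,290:410],None,fx=5,fy=5,interpolation=2))
E
```

```text
([611.94, -63.64, 215.12], [-0.05, -0.07, -0.12], 19.7167)
True ([611.99, -64.42, 201.43], [0.56, 0.22, 2.0], 20.75)
False ([612.01, -64.39, 180.62], [-1.12, 1.36, 5.88], 22.65)
False ([612.01, -64.41, 174.47], [-0.83, 0.34, 4.7], 23.3)
False ([612.01, -64.41, 170.71], [-1.77, 0.5, 6.75], 23.7833)
```

View pics/c4.png

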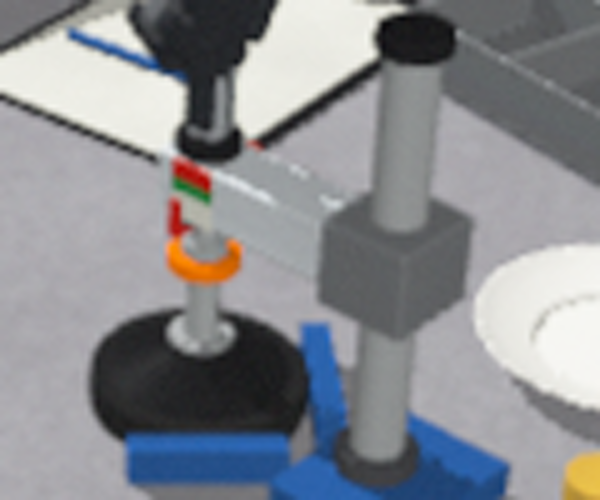

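The sprung foot has just met the cap at crop (205,245). The pointer tip at (175,200) is still below the green band at (192,188).

```bash
python3 - <<'E'
from h import *
P=np.array([612,-64.4])
f=lambda: (lambda s:(s["tcp_pos"].round(2).tolist(),s["contact_force"].round(2).tolist(),s["t"]))(bot.get_state())
for z in(167,164,161.8):
    print(bot.movel([*P,z],max_speed=10),f())
i=imaging.capture("side"); cv2.imwrite("pics/c5.png",cv2.resize(i[180:240,305:385],None,fx=8,fy=8,interpolation=2))
E
```

```text
False ([612.02, -64.39, 168.01], [-1.99, 0.25, 8.73], 24.2833)
False ([612.04, -64.41, 165.23], [-2.16, 0.04, 8.41], 24.7333)
False ([612.04, -64.4, 163.22], [-3.25, 1.2, 10.2], 25.1)
```

View pics/c5.png

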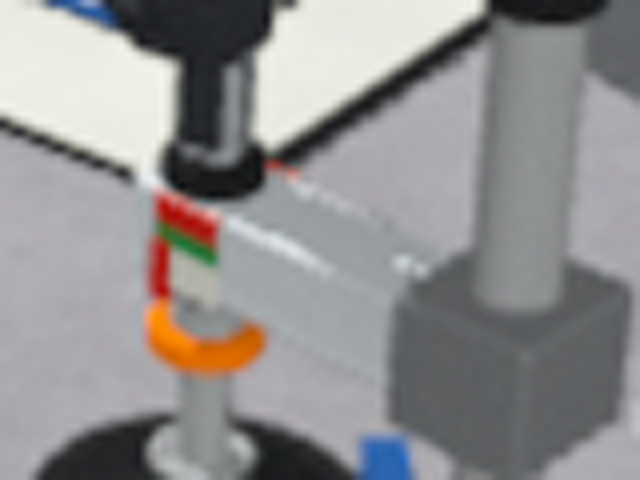

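The pointer tip at crop (157,240) is at the lower part of the green band (220–245). I'll press about 1.3 mm more to centre it, then retreat and check.

```bash
python3 - <<'E'
from h import *
P=np.array([612,-64.4])
f=lambda: (lambda s:(s["tcp_pos"].round(2).tolist(),s["contact_force"].round(2).tolist(),s["t"]))(bot.get_state())
print(bot.movel([*P,160.3],max_speed=6),f()); bot.dwell(.4); print(f())
bot.movel([*P,200],max_speed=40); bot.movel([*P,290],max_speed=150)
bot.dwell(.3)
i=imaging.capture("side"); cv2.imwrite("pics/c6.png",cv2.resize(i[180:240,305:385],None,fx=8,fy=8,interpolation=2))
print(f())
E
```

```text
False ([612.05, -64.4, 161.96], [-3.2, -0.45, 11.72], 25.55)
([612.04, -64.42, 161.94], [-2.74, 1.18, 10.7], 25.95)
([611.76, -64.34, 289.37], [-0.56, 0.19, -0.18], 28.1917)
```

View pics/c6.png

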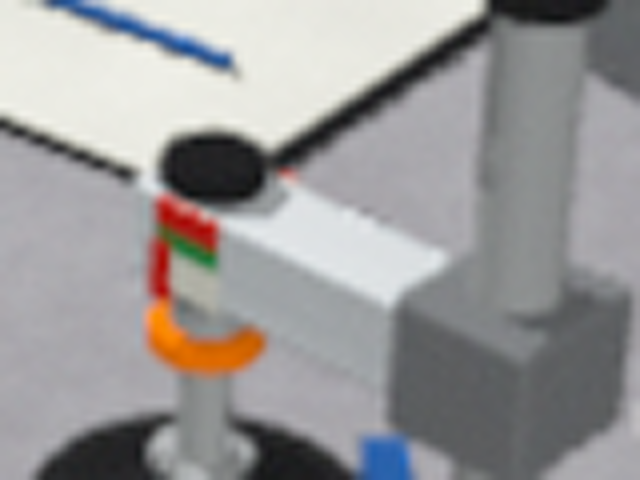

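The slide is standing with its pointer tip at crop (157,238), in the middle of the green band (228–248). That agrees with the measured push-in of about 10 mm, and the robot is clear.

```bash
python3 -c "
from bench import bot
print(bot.sign_off())"
```

```text
the job is handed in; nothing more can be done
None
```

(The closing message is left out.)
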